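# Shut and bolt a plaster casting frame

## Robot

A 6-joint arm with a two-finger parallel gripper is mounted at the origin on a cart in front of the work surface, level with it; the furniture and walls round the work are solid. World frame = base frame: x ahead of the robot, y to its left, z up, the work surface at z = 0. Lengths are in m, angles in rad, forces in N, time in s.
With the tool pointing down it reaches from about 0.3 to 0.875 m from the base axis. Payload 6.4 kg.
Tool frame: the origin (TCP) lies midway between the tips of the shut fingers; the grasp point (between the pads) lies 19 mm behind it; z points along the fingers, y is the line along which they close (so a half turn about z gives the same grasp; the last joint's range is limited). The gripper opens to 85 mm and grips with 20 to 120 N. Pads are 22 mm wide; open, the fingers measure 114 mm over their backs; the gripper's body (76 mm by 85 mm) begins 54 mm behind the grasp point. The pads swing forward as they close: fully open they stand 13 mm farther back than shut.
Start: joints at [-1.339, 0.181, 1.607, -0, 1.354, -0.206], TCP at [0.244, -0.521, 0.231] pointing down, gripper open.
Joint ranges: [-2.99, 2.99], [-0.89, 2.07], [0.3, 2.58], [-1.14, 4.28], [0, 2.63], [-3.12, 3.12]. Speed limits (rad/s): [2.57, 2.57, 3.01, 3.14, 3.14, 3.14].

## Interface

Orientations are given as a unit quaternion [w, x, y, z].
In Python, from bench import ctrl gives the robot as it stands.
- The arm moves only by the tool drive_tool, never from a script. Its argument "plan" is a list that holds one entry, the list of rows, each a list of 4 numbers: the shift along the tool's x, y, z scaled (see below), then the turn about the tool's z scaled (see below). In form: [[[x, y, z, roll], ...]]. A call has 1 to 12 rows; each row is the pose to reach, as a shift and turn from the pose commanded when the call began, along the tool's axes at that moment, turning the shorter way round; what a row does not reach only later rows make up. The controller multiplies each number of a shift by 400 mm and each number of a turn by 180 degrees. A row lasts 1/12 s, in which the tool goes at most 41.7 mm and 7.16 degrees, less where a joint would pass 70% of its speed; a pose out of reach is approached as far as the arm can. A call with a number of a shift or a turn outside -1 to 1 is refused whole. A call with a gripper value outside its range is refused whole. "jaw" is the closure, from 0 (fully open) to 1 (shut), set as the call begins (left out, the last holds). The fingers move at their own pace and stop on an object; the grip force is fixed at half the most. Time passes only in rows, so rows that repeat a pose let the fingers close. It gives the time, the measured TCP pose, the force, the opening and the grip force at its end, in the units of the state.
- ctrl.get_obs(): the state, without advancing time (a new reading comes with each control period).
- ctrl.camera(name): name is "scene" or "side" or "wrist"; returns (picture, depth): 420x560x3 uint8, red, green, blue; 420x560 float32, m along the optical axis (not along the pixel's ray), 0 where there is no reading.
- ctrl.camera_info(name): a dict with "camera_matrix" (3x3 intrinsics, pixels), "D" ([k1, k2, p1, p2, k3] as OpenCV has them; the pictures are not rectified), "R" (3x3) and "t" (3): a world point X has camera coordinates R X + t; the wrist camera has in their place "T_tool_cam" (4x4, takes a point from camera to tool coordinates, whose origin is the TCP and whose axes are the flange's). Camera axes: x right, y down, z forward; pixel columns grow to the right and rows downward; lengths in m; the calibration is good to about 2 mm. A picture is of the moment at which its call begins: read the wrist's pose just before it. camera_info takes no time and is no camera call.
- ctrl.hand_in(): hands the job in; it is judged then, once.
The state is a dict: "time_s": time; "q": joint angles; "dq": joint speeds; "joint_efforts": joint torques, N m; "eef_pos": TCP position; "eef_rot": TCP orientation; "wrist_force": force on the tool from outside, world axes, zero at the start; "torque": the same for the moment, N m; "opening": opening from 0.0 (shut) to 1.0 (fully open); "grasp_force": force on a finger pad.
Only numpy, scipy, OpenCV 4.12 (cv2) and the standard library are available. Lean on these libraries where they do the work, as an engineer would, in place of code of your own. Each camera call takes 0.05 s, during which the arm holds its last target. There are 200 camera calls.

## Task

Make the casting frame ready for pouring plaster, only by pushing with the fingertips and without lifting anything: push the plaster model in from the gateway until it stands centred on its pencilled circle, then push the hinged gate fully shut, and then push the bolt by its handle fully home into the keeper on the post. Leave the other things on the table where they are, and end clear of everything.

Things in the scene. Friction and masses are not known exactly. Their poses are not given: they have to be found in the camera images.
- casting_frame: plaster casting frame fixed to the table: grey board 230 (x) by 226 (y) by 12 mm with 12 mm plywood walls; walls and gate end 78 mm above the table. Origin on the table under the middle of the mould space (x, y -75 to +75 mm); x points from the gate side to the back wall, y to the left wall, z up. The board reaches 38 mm out in front of the shut gate. A fixed post stands right of the gate
- ring_centre (a point): centre of the pencilled circle (82 mm across) on top of the board, 12 mm above the table, in the middle of the mould space (frame's x = 0, y = 0)
- model: turned white plaster model of a ramekin standing upside down on the board, loose, 0.11 to 0.23 kg: round, 76 mm across at the bottom, 70 mm 29 mm up, 38 mm tall with a low round foot, 47 mm across, on top. Origin at the centre of its underside, z up. At the start it stands in the gateway, 55 to 75 mm in front of the circle's centre and up to 18 mm to a side, where it keeps the gate from shutting
- gate (a joint): angle of the gate on its upright hinge, rad: 0 = shut (stop), grows as its free end swings out towards the robot; 1.3 to 1.75 at the start. Stays where it is left (hinge friction 0.1 N m). The gate is plywood 12 mm thick, 152 mm long, from 13 to 78 mm above the table; its inner face lies in the plane of the hinge pin, the bolt is on its outer face. Shut, the outer face is at the frame's x -87 mm
- gate_hinge (a point): on the gate's hinge pin, at the height of the wall tops (78 mm), at x -75, y +91.5 mm of the frame (its left front corner). The shut gate runs from here to the frame's -y and ends at y -66 mm
- gate_push (a point): bare spot on the gate's outer face, 62 mm from the hinge along the gate, 56 mm above the table; the nearest part of the bolt, its handle, is 30 mm farther from the hinge. With the gate shut this face looks to the frame's -x
- bolt (a joint): slide of the round steel bolt along the gate, m: 0 = drawn back (tip 3 mm short of the gate's free end), 0.030 = fully home (stop), tip through the keeper; grows away from the hinge (frame's -y when the gate is shut). 0 to 0.003 at the start. Friction about 1.5 N, stays where left. It enters the keeper only with the gate shut; shot early it strikes the keeper and keeps the gate from shutting
- bolt_handle (a point): middle of the bolt's handle: the rod's tail, 9 mm thick, turned straight out from the gate's outer face, 56 mm above the table, with a black ball 15 mm across on its end. This point is 29 mm out from the outer face, the ball's centre 14 mm farther. The hinge side of the handle is free; on the other side the first guide is 38 mm from the handle's axis when drawn back
- keeper (a point): middle of the keeper, a steel staple 14 mm long on the front of the fixed post, 56 mm above the table, at x -99, y -83 mm of the frame; the shut gate's bolt slides into it
- natch_plug_0: bystander, leave alone: domed plaster plug, 30 mm across, 28 mm tall, on the table close to the frame's right side; origin at the centre of its underside
- natch_plug_1: bystander, leave alone: domed plaster plug, 30 mm across, 28 mm tall, on the table close to the frame's right side; origin at the centre of its underside
- rubber_kidney: bystander, leave alone: flat leaf-shaped scraper of red rubber, 40x99x8 mm, on the table to the right of the frame; origin at the centre of its underside
- bisque_cup_0: bystander, leave alone: unglazed clay cup, 68 mm across, 62 mm tall, standing on the table close to the frame's left side; origin at the centre of its underside
- wooden_rib: bystander, leave alone: flat wooden rib, 55x99x6 mm, on the table to the left, nearer the robot than the frame; origin at the centre of its underside
- spring_clamp_0: bystander, leave alone: orange spring clamp, 59x118x16 mm, lying flat, on the table to the right, nearer the robot than the frame; origin at the centre of its underside
Not all that is in view belongs to the job. Leave any black or red look-alike of the model alone.

How it is judged:
On the way, in this order (a step that is already met when the one before it is completed fails the run):
1. the model stands centred on the pencilled circle (horizontal distance between model and ring_centre below 0.014 m), for 0.2 s.
2. the gate is shut, the model still centred (value of joint gate below 0.02 rad and horizontal distance between model and ring_centre below 0.014 m), for 0.2 s.
3. the bolt is home in the keeper, the gate shut (value of joint bolt above 0.025 m and value of joint gate below 0.02 rad), for 0.2 s.
At the end, for the whole second after the job is handed in: The model stands flat on the board, at rest, its centre within 14 mm of the circle's centre; the gate is shut to within 0.02 rad; the bolt is at least 25 mm of its 30 mm travel home, in the keeper (all of step 3 and horizontal distance between model and ring_centre below 0.014 m and angle between model's own z axis and vertical below 0.1 rad and linear speed of model below 0.01 m/s and height (world z) of model below 0.016 m); the robot touches nothing.
It fails at once if the plaster model is lifted off the board or tipped over (height (world z) of model above 0.02 m or angle between model's own z axis and vertical above 0.25 rad).
It fails at once if one of the other things on the table is disturbed (shifted more than 15 mm) (distance of any of natch_plug_0, natch_plug_1, rubber_kidney, bisque_cup_0, wooden_rib, spring_clamp_0 from where it was at the start of the episode above 0.015 m).
It also fails if it takes over 54 s, if anything falls off the work surface, if the arm or the gripper's body presses on something with over 40 N, if the wrist force passes 120 N, or if a joint passes its speed limit or range.

## Working session

There is one attempt and no reset: what is moved stays moved. The work goes in short steps, Python scripts to look and compute and a tool call to move; the robot and the scene stay as the last step left them, time stands still between calls to the robot, and variables do not carry over. Pictures are saved under pics/ and viewed, at most 11 in all, crops included, and the job is handed in when it is done.

Besides the shell and the picture viewer there is one more tool, called after "Request:" as name([rows], argument=value, ...), one row to a line, values as JSON. drive_tool: Moves the arm, as the interface text tells. Its arguments: {"type":"object","properties":{"plan":{"type":"array"},"jaw":{"type":"number"}},"required":["plan"]}

```bash
mkdir -p pics; ls; cat > h.py <<'E'
import numpy as np,cv2
from bench import ctrl
from scipy.spatial.transform import Rotation as Ro
def rot(q): return Ro.from_quat([q[1],q[2],q[3],q[0]]).as_matrix()
def cam(n):
    i=ctrl.camera_info(n); o=ctrl.get_obs(); im,d=ctrl.camera(n)
    K=np.array(i["camera_matrix"]);D=np.array(i["D"],float)
    if n=="wrist":
        T=np.array(i["T_tool_cam"]);R=rot(o["eef_rot"]);Rc=R@T[:3,:3];c=R@T[:3,3]+np.array(o["eef_pos"])
    else:
        Rc=np.array(i["R"]).T;c=-Rc@np.array(i["t"])
    return im,d,(K,D,Rc,c)
def plane(P,uv,z):
    K,D,Rc,c=P;u=cv2.undistortPoints(np.array(uv,float).reshape(-1,1,2),K,D)[:,0]
    r=np.c_[u,np.ones(len(u))]@Rc.T
    return c+r*((z-c[2])/r[:,2])[:,None]
def deproj(P,uv,d):
    K,D,Rc,c=P;u=cv2.undistortPoints(np.array(uv,float).reshape(-1,1,2),K,D)[:,0]
    return c+(np.c_[u,np.ones(len(u))]*np.array(d).reshape(-1,1))@Rc.T
def proj(P,X):
    K,D,Rc,c=P;return cv2.projectPoints(np.array(X,float).reshape(-1,1,3),cv2.Rodrigues(Rc.T)[0],-Rc.T@c,K,D)[0][:,0]
def save(n,im): cv2.imwrite("pics/"+n+".png",im[:,:,::-1])
E
python3 - <<'E'
from h import *
for n in("scene","side"):
    im,d,P=cam(n);save(n,im);np.savez("pics/"+n+".npz",im=im,d=d,K=P[0],D=P[1],R=P[2],c=P[3]);print(n,P[3],P[2][:,2],(d>0).mean())
o=ctrl.get_obs();print(o);
i=ctrl.camera_info("wrist");print(i["T_tool_cam"],i["camera_matrix"])
E
```

```text
pics
scene [-0.1005421   0.90306366  0.98990979] [ 0.45136955 -0.60421925 -0.6566465 ] 0.9958971088435374
side [ 0.37774411 -0.87146753  0.74094784] [ 0.15439353  0.80092146 -0.57852178] 0.9776658163265306
{'time_s': 0.1, 'q': array([-1.33930489e+00,  1.81494220e-01,  1.60791475e+00,  1.86779259e-05,
        1.35376082e+00, -2.06291723e-01]), 'dq': array([ 0.00040802, -0.0020066 , -0.00348305,  0.00021194, -0.00026275,
        0.00146136]), 'joint_efforts': array([ 2.42487067e-04, -4.45879269e+01, -3.52241099e+01, -2.74103159e-04,
        4.06910534e-03, -1.41581083e-05]), 'eef_pos': array([ 0.24367237, -0.52027618,  0.23045552]), 'eef_rot': array([-7.88617457e-04,  9.76138875e-01,  2.17145747e-01, -8.17985583e-07]), 'wrist_force': array([-0.37723679,  1.70249051,  0.10988565]), 'torque': array([0.03384362, 0.04539642, 0.03753837]), 'grasp_force': 0.0, 'opening': 1.006202820033559}
[[-3.06845148e-04 -9.51329318e-01 -3.08175980e-01  7.81463908e-02]
 [ 9.99999941e-01 -2.44035905e-04 -2.42350551e-04  5.68932080e-04]
 [ 1.55349180e-04 -3.08176036e-01  9.51329337e-01 -1.43178551e-01]
 [ 0.00000000e+00  0.00000000e+00  0.00000000e+00  1.00000000e+00]] [[336.15906383   0.         270.7402443 ]
 [  0.         336.15906383 211.5816522 ]
 [  0.           0.           1.        ]]
```

View pics/scene.png

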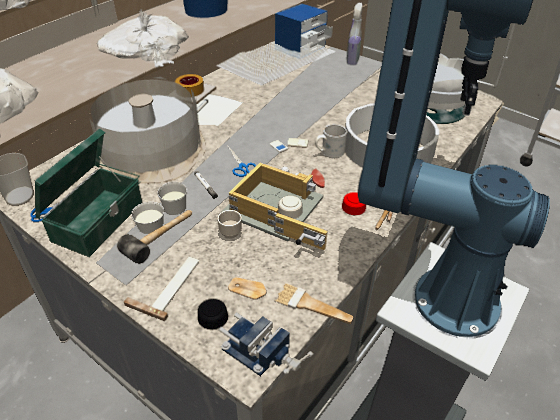

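View pics/side.png

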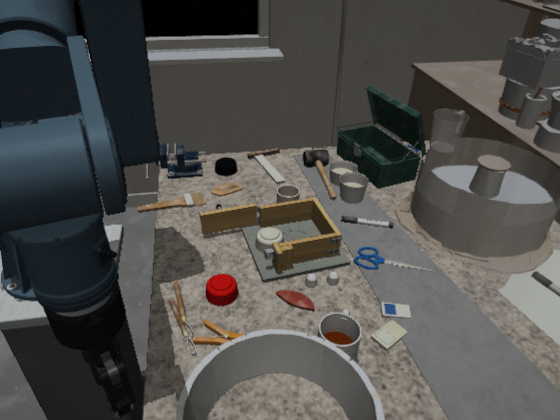

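The model is the white disc at scene (290,205) / side (269,238). The look-alikes are a red one at scene (353,203) / side (222,289) and a black one at scene (213,313) / side (226,166). The white one stands in the gateway, so I choose that. Next a close crop, plus top-of-wall points from depth.

```bash
python3 - <<'E'
from h import *
out=[]
allp=[]
for n,b in(("scene",(215,340,150,260)),("side",(190,360,185,295))):
    z=np.load(f"pics/{n}.npz");P=(z["K"],z["D"],z["R"],z["c"]);im=z["im"];d=z["d"]
    x0,x1,y0,y1=b
    out.append(cv2.resize(im[y0:y1,x0:x1],(400,int(400*(y1-y0)/(x1-x0))),interpolation=cv2.INTER_CUBIC))
    v,u=np.mgrid[y0:y1,x0:x1];v=v.ravel();u=u.ravel()
    X=deproj(P,np.c_[u,v],d[v,u]);c=im[v,u].astype(int)
    allp.append(np.c_[X,c])
    m=(c.min(1)>170)&(X[:,2]>0.03)&(X[:,2]<.07)
    print(n,"white",m.sum(),np.median(X[m],0),u[m].mean(),v[m].mean(), X[m].min(0),X[m].max(0))
A=np.vstack(allp);np.save("pics/pts.npy",A)
h=max(o.shape[0] for o in out);out=[cv2.copyMakeBorder(o,0,h-o.shape[0],0,0,cv2.BORDER_CONSTANT) for o in out]
# top view raster, 1mm->2px
lo=A[:,:2].min(0);print(lo,A[:,:2].max(0))
save("crop",np.hstack(out))
X=A
t=(abs(X[:,2]-.078)<.006)
Q=X[t,:2];print(len(Q),Q.min(0),Q.max(0))
img=np.zeros((600,800,3),np.uint8)
c0=np.array([.36,-.2])
for p in A[A[:,2]<.11]:
    q=p[:2]-c0; r=int(560-q[0]*1500);cc=int(400-(q[1]-.2)*1500) 
    if 0<=r<600 and 0<=cc<800: cv2.circle(img,(cc,r),1,tuple(int(k) for k in (p[3:] if abs(p[2]-.078)>.006 else (255,0,255))),-1)
save("top",img)
E
```

```text
scene white 400 [0.53122917 0.00994531 0.04986969] 285.515 209.78 [ 0.36350137 -0.14951364  0.03074428] [0.66425758 0.19986196 0.06980591]
side white 1 [ 0.54560111 -0.03434092  0.04288595] 273.0 240.0 [ 0.54560111 -0.03434092  0.04288595] [ 0.54560111 -0.03434092  0.04288595]
[-0.1005421  -0.87146753] [0.942014   0.90306366]
1815 [ 0.36571421 -0.12501293] [0.70803172 0.0988196 ]
```

View pics/crop.png

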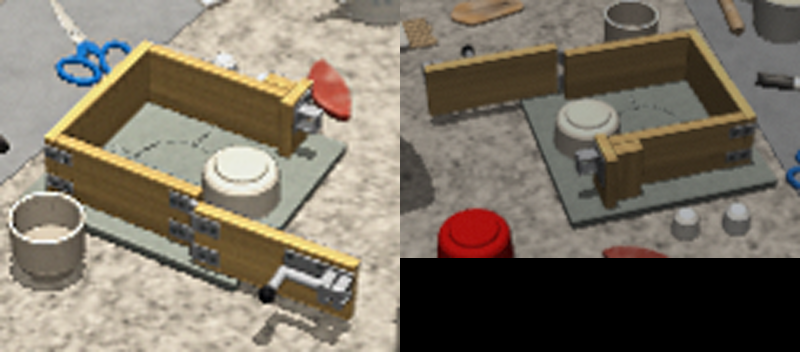

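View pics/top.png

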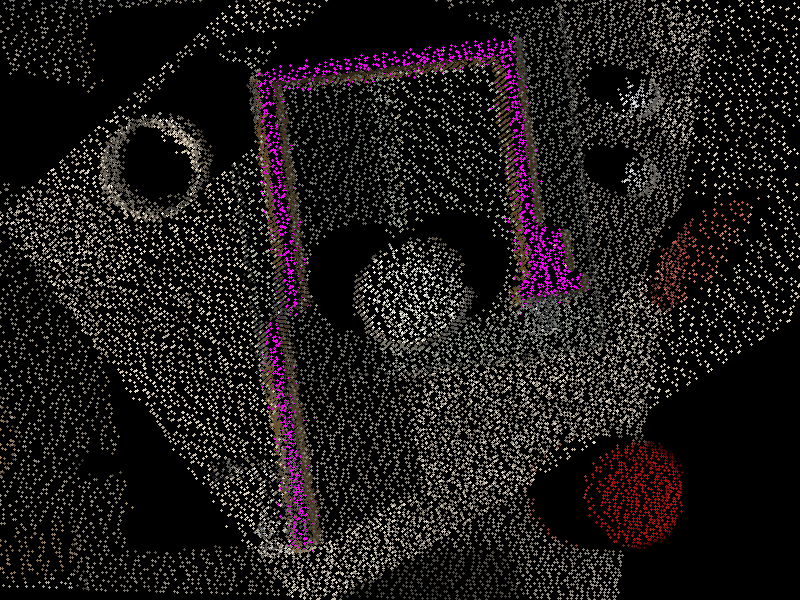

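The crop confirms it: the white plaster model stands in the gateway, next to the open gate with its bolt and black ball. The rasterised top view shows the walls and gate cleanly, so I'll fit the poses from those points.

```bash
cat > fit.py <<'E'
from h import *
from scipy.optimize import least_squares
A=np.load("pics/pts.npy");X=A[:,:3];C=A[:,3:]
t=abs(X[:,2]-.078)<.005
Q=X[t,:2]; px=np.c_[400-1500*Q[:,1],560-1500*(Q[:,0]-.36)]
W=Q[(px[:,1]<290)&~((px[:,0]>522)&(px[:,1]>215))&(px[:,0]<545)]
G=Q[(px[:,1]>325)&(px[:,0]<330)&(px[:,1]<550)]
def loc(p,Y):
    c,s=np.cos(p[2]),np.sin(p[2]);return (Y-p[:2])@np.array([[c,-s],[s,c]])
def sd(p):
    l=loc(p,W); d=np.stack([abs(l[:,0]-.081),abs(l[:,1]-.081),abs(l[:,1]+.081)],1)
    return d.min(1)
r=least_squares(sd,[.605,.0,.13],loss="soft_l1",f_scale=.003);p=r.x;print("frame",p,np.sqrt(np.mean(r.fun**2)),len(W),len(G))
np.save("pics/frame.npy",p)
g=loc(p,G);vx,vy,x0,y0=cv2.fitLine(g.astype(np.float32),cv2.DIST_HUBER,0,.001,.001).ravel()
print("gate line",vx,vy,x0,y0,g.min(0),g.max(0),"angle from -y:",np.arctan2(-vx*np.sign(vx),vy*np.sign(vx)*-1*-1), )
# bottom model: points, z rim
c=np.array([.538,-.009]);rr=np.linalg.norm(X[:,:2]-c,axis=1)
z=X[:,2];m=(rr<.05)&(z>.0465)&(z<.06);F=X[m]
print("foot",len(F),np.median(F,0),F.min(0),F.max(0))
m=(rr<.05)&(z>.025)&(z<.06);hull=cv2.convexHull((X[m,:2]).astype(np.float32));(cc,rad)=cv2.minEnclosingCircle(hull);print("body",cc,rad)
c2=np.array(cc);print("model local",loc(p,c2[None]))
# handle: pts left of gate, z 45..75
l=loc(p,X[:,:2]);m=(l[:,0]<-.1)&(l[:,1]>.1)&(l[:,1]<.19)&(z>.03)
b=m&(C.max(1)<50);print("ball",b.sum(),np.median(X[b],0),np.median(l[b],0))
E
python3 fit.py
```

```text
frame [ 0.60900708 -0.00099933  0.11644884] 0.005209528114126759 942 385
gate line 0.9991946 0.040126164 -0.15896824 0.09419187 [-0.23269679  0.07991226] [-0.081489  0.107537] angle from -y: -1.5306594
foot 284 [ 0.53798342 -0.00952504  0.04853388] [ 0.50430342 -0.03722734  0.04650159] [0.56285688 0.02881243 0.05573331]
body (0.5369197130203247, -0.008030682802200317) 0.04148287698626518
model local [[-0.0724161  0.0013918]]
ball 32 [0.41611151 0.12289496 0.05945877] [-0.17772132  0.14563139]
```

Fit results:
- Frame at about (0.609, -0.001), yaw 0.116.
- Gate at about 1.53 rad.
- Model at about (-72, 0) mm in the frame.

I'll move to a hover there and refine with the wrist camera.

Request:
drive_tool([
  [[0,0,-0.2,0],[0,0,-0.25,0],[0.7,-0.91,-0.25,0.102],[0.7,-0.91,-0.25,0.102],[0.7,-0.91,-0.25,0.102],[0.7,-0.91,-0.25,0.102],[0.7,-0.91,-0.25,0.102],[0.7,-0.91,-0.25,0.102],[0.7,-0.91,-0.25,0.102],[0.7,-0.91,-0.25,0.102],[0.7,-0.91,-0.25,0.102],[0.7,-0.91,-0.25,0.102]],
], jaw=0.5)

```text
time_s: 1.1
eef_pos: [0.3335, -0.1123, 0.3296]
eef_rot: [0.0, 0.998, 0.058, 0.0]
wrist_force: [0.0, -0.1, 0.4]
opening: 0.5
grasp_force: 0.0
```

Request:
drive_tool([
  [[0.666,-0.197,0.2,0],[0.666,-0.197,0.2,0],[0.666,-0.197,0.2,0],[0.666,-0.197,0.2,0],[0.666,-0.197,0.2,0],[0.666,-0.197,0.2,0],[0.666,-0.197,0.2,0],[0.666,-0.197,0.2,0],[0.666,-0.197,0.2,0],[0.666,-0.197,0.2,0]],
])

```text
time_s: 1.93
eef_pos: [0.5886, -0.0047, 0.249]
eef_rot: [-0.0, 0.998, 0.059, -0.001]
wrist_force: [0.5, -0.3, -0.2]
opening: 0.498
grasp_force: 0.0
```

```bash
python3 - <<'E'
from h import *
im,d,P=cam("wrist");save("w1",im);np.savez("pics/w1.npz",im=im,d=d,K=P[0],D=P[1],R=P[2],c=P[3]);o=ctrl.get_obs();print(o["eef_pos"],o["eef_rot"],o["time_s"],o["opening"],P[3])
E
```

```text
[ 0.58861864 -0.00506722  0.25005282] [ 1.07395980e-04  9.98285062e-01  5.85399216e-02 -2.28515807e-05] 1.9833 0.49776113933519445 [0.66676931 0.00375774 0.39208345]
```

View pics/w1.png

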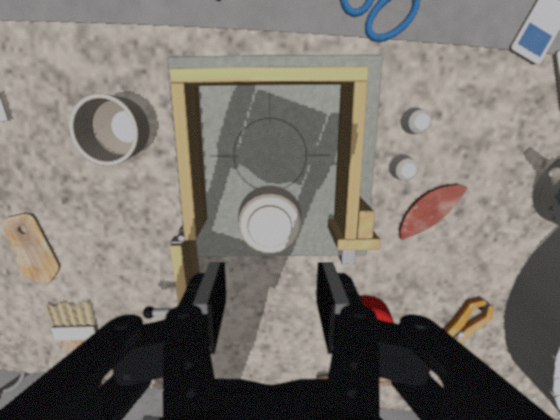

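The wrist view shows the ring at about (270,155), the model foot at about (269,228), the ball at (149,312), and the gate at left, columns 170–200. I'll measure these with rays.

```bash
cat > w.py <<'E'
from h import *
z=np.load("pics/w1.npz");P=(z["K"],z["D"],z["R"],z["c"]);im=z["im"];d=z["d"]
g=cv2.cvtColor(im,cv2.COLOR_RGB2GRAY)
from scipy.optimize import least_squares
def circ(uv,zz):
    X=plane(P,uv,zz)[:,:2];r=least_squares(lambda p:np.hypot(X[:,0]-p[0],X[:,1]-p[1])-p[2],[*X.mean(0),.03],loss="soft_l1",f_scale=.001);return r.x,np.median(abs(r.fun))
# ring: along rays from approximate centre take darkest pixel vs local in upper half
gs=g.astype(float);bh=cv2.morphologyEx(g,cv2.MORPH_BLACKHAT,np.ones((7,7)))
pts=[]
for a in np.linspace(0,2*np.pi,120):
    c=np.array([270,155.]);s=[(bh[int(round(c[1]+r*np.sin(a))),int(round(c[0]+r*np.cos(a)))],r) for r in np.arange(32,43,.5)]
    b=max(s)
    if b[0]>12: pts.append(c+b[1]*np.array([np.cos(a),np.sin(a)]))
print(len(pts),"ring",circ(pts,.012))
# model bright depth pts
v,u=np.mgrid[170:265,220:320];v=v.ravel();u=u.ravel()
X=deproj(P,np.c_[u,v],d[v,u]);C=im[v,u].astype(int)
m=(X[:,2]>.044)&(C.min(1)>110);m2=(X[:,2]>.02)&(C.min(1)>90)
for mm in(m,m2):
    k=np.zeros(g.shape,np.uint8);k[v[mm],u[mm]]=1
    cs,_=cv2.findContours(k,0,2);q=max(cs,key=cv2.contourArea)[:,0]
    print("foot/body",len(q),circ(q,.050 if mm is m else .012),np.median(X[mm],0),cv2.minEnclosingCircle(X[mm][:,:2].astype(np.float32)))
v,u=np.mgrid[40:270,150:400];v=v.ravel();u=u.ravel();X=deproj(P,np.c_[u,v],d[v,u])
t=abs(X[:,2]-.078)<.004;print("tops z",t.sum())
import math
W=X[t&~((u>355)&(v>195))&(v<235)][:,:2]
def loc(p,Y):
    c,s=np.cos(p[2]),np.sin(p[2]);return (Y-p[:2])@np.array([[c,-s],[s,c]])
f=lambda p:np.stack([abs(loc(p,W)[:,0]-.081),abs(loc(p,W)[:,1]-.081),abs(loc(p,W)[:,1]+.081)],1).min(1)
r=least_squares(f,[.609,0,.116],loss="soft_l1",f_scale=.002);print("frame",r.x,np.median(r.fun))
# gate top
v,u=np.mgrid[240:330,140:215];v=v.ravel();u=u.ravel();X=deproj(P,np.c_[u,v],d[v,u]);t=abs(X[:,2]-.078)<.004
l=loc(r.x,X[t][:,:2]);print("gate",np.percentile(l,[2,50,98],axis=0));e=cv2.fitLine(l.astype(np.float32),cv2.DIST_HUBER,0,.001,.001).ravel();print(e)
print("ball",loc(r.x,plane(P,[[149,312]],.058)[:,:2]),loc(r.x,plane(P,[[168,311]],.056)[:,:2]))
E
python3 w.py
```

```text
116 ring (array([ 0.60974735, -0.00170571,  0.04142095]), np.float64(0.000483359499543954))
foot/body 121 (array([ 0.541091  , -0.00889388,  0.03183415]), np.float64(0.0005031619922533023)) [ 0.54204855 -0.00855653  0.04955138] ((0.5862201452255249, -0.0024213488213717937), 0.08088581264019012)
foot/body 87 (array([ 0.52854983, -0.01029116,  0.03772752]), np.float64(0.0003912220210368911)) [ 0.54335086 -0.00847987  0.04771263] ((0.5857558250427246, -0.0030281776562333107), 0.08139718323945999)
tops z 8370
frame [ 0.60995003 -0.00135783  0.12309381] 0.003000838957759766
gate [[-0.14246148  0.08965831]
 [-0.10746559  0.09537233]
 [-0.08091891  0.10147885]]
[ 0.99996924 -0.00784542 -0.10837687  0.09538043]
ball [[-0.17479762  0.14206812]] [[-0.1746845   0.12015967]]
```

Request:
drive_tool([
  [[-0.1,-0.002,0.05,0],[-0.2,-0.002,0.1,0],[-0.3,-0.002,0.15,0],[-0.322,-0.002,0.25,0],[-0.322,-0.002,0.35,0],[-0.322,-0.002,0.45,0],[-0.322,-0.002,0.52,0],[-0.322,-0.002,0.57,0],[-0.322,-0.002,0.585,0],[-0.322,-0.002,0.585,0]],
])

```text
time_s: 2.82
eef_pos: [0.4601, -0.0194, 0.0157]
eef_rot: [-0.0, 0.998, 0.058, -0.001]
wrist_force: [-0.7, 0.6, -0.1]
opening: 0.5
grasp_force: 0.0
```

Request:
drive_tool([
  [[0.05,0,0,0],[0.08,0,0,0],[0.11,0,0,0],[0.135,0,0,0],[0.16,0,0,0],[0.18,0,0,0],[0.197,0,0,0],[0.212,0,0,0],[0.225,0,0,0],[0.237,0,0,0],[0.245,0,0,0],[0.25,0,0,0]],
])

```text
time_s: 3.82
eef_pos: [0.5607, -0.0076, 0.0168]
eef_rot: [0.0, 0.998, 0.059, -0.0]
wrist_force: [-6.5, -1.3, 8.4]
opening: 0.496
grasp_force: 4.5
```

```bash
python3 - <<'E'
from h import *
out=[]
im,d,P=cam("wrist");o=ctrl.get_obs();print(o["eef_pos"],o["time_s"])
np.savez("pics/w2.npz",im=im,d=d,K=P[0],D=P[1],R=P[2],c=P[3]);save("w2",im)
E
```

```text
[ 0.56100719 -0.00755367  0.01678668] 3.8667
```

View pics/w2.png

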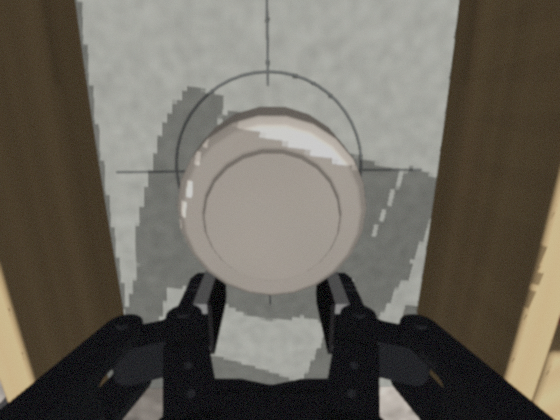

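The model is in contact with both fingers: foot circle centred at about (272,213), ring centre near (269,171), so it is still short of the circle. I'll measure how far.

```bash
cat > m.py <<'E'
from h import *
import sys
ring=np.array([.6097,-.0017])
def foot(P,uvs):
    return plane(P,uvs,.050)
if __name__=="__main__":
    z=np.load("pics/w2.npz");P=(z["K"],z["D"],z["R"],z["c"]);im=z["im"];d=z["d"]
    print("depth z at foot",deproj(P,[[272,213]],[d[213,272]]))
    # foot ellipse points by eye: left,right,top,bottom
    q=plane(P,[[204,213],[341,213],[272,151],[272,276]],.050);print("foot c",q[:2].mean(0),q[2:].mean(0),np.linalg.norm(q[0]-q[1]))
    # outer base silhouette left/right
    q=plane(P,[[269,170.5]],.012);print("ring cross",q)
    R=P[2]; 
E
python3 m.py
```

```text
depth z at foot [[ 0.60291552 -0.00377085  0.05035854]]
foot c [ 0.60281831 -0.00396204  0.05      ] [ 0.60124637 -0.00397137  0.05      ] 0.04725236179185487
ring cross [[ 0.61002985 -0.00172921  0.012     ]]
```

Request:
drive_tool([
  [[0.008,0,0,0],[0.014,0,0,0],[0.018,0,0,0],[0.02,0,0,0],[0.02,0,0,0],[0,0,0,0],[-0.05,0,0,0],[-0.05,0,0,0]],
])

```text
time_s: 4.53
eef_pos: [0.5372, -0.0093, 0.015]
eef_rot: [-0.0, 0.998, 0.059, -0.002]
wrist_force: [0.3, 0.4, -0.7]
opening: 0.494
grasp_force: 0.0
```

```bash
python3 - <<'E'
from h import *
im,d,P=cam("wrist");o=ctrl.get_obs();print(o["eef_pos"],o["time_s"],o["eef_rot"])
np.savez("pics/w3.npz",im=im,d=d,K=P[0],D=P[1],R=P[2],c=P[3]);save("w3",im)
v,u=np.mgrid[60:420,100:460];v=v.ravel();u=u.ravel();X=deproj(P,np.c_[u,v],d[v,u])
m=(X[:,2]>.0485)&(X[:,2]<.0525)&(im[v,u].min(1)>90)&(np.hypot(X[:,0]-.61,X[:,1])<.035)
print("foot",m.sum(),cv2.minEnclosingCircle(X[m][:,:2].astype(np.float32)),X[m].mean(0))
E
```

```text
[ 0.53884297 -0.00950985  0.01545119] 4.5833 [-2.75680907e-04  9.98292901e-01  5.84009637e-02 -7.31425911e-04]
foot 17281 ((0.6085677742958069, -0.0018873780500143766), 0.02494107559323311) [ 0.60840459 -0.0028943   0.05055648]
```

View pics/w3.png

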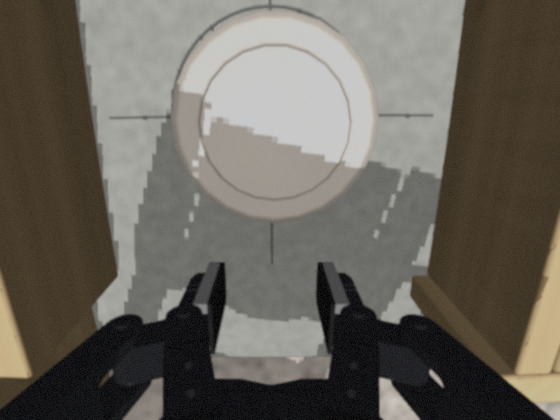

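The model is centred to within about 2 mm: foot centre (0.6086, -0.002) against the ring at (0.6098, -0.0017). Next I lift, close the fingers, go left of the gate and come down beside its outer face.

Request:
drive_tool([
  [[0,0,-0.1,0],[0,0,-0.2,0],[0,0,-0.3,0],[-0.05,-0.1,-0.36,0],[-0.1,-0.2,-0.36,0],[-0.14,-0.3,-0.36,0],[-0.167,-0.368,-0.36,0],[-0.167,-0.368,-0.34,0],[-0.167,-0.368,-0.25,0],[-0.167,-0.368,-0.15,0],[-0.167,-0.368,-0.08,0],[-0.167,-0.368,-0.074,0]],
], jaw=1.0)

```text
time_s: 5.58
eef_pos: [0.4532, 0.1285, 0.0407]
eef_rot: [-0.0, 0.998, 0.059, -0.004]
wrist_force: [-1.1, 0.9, 0.0]
opening: -0.004
grasp_force: 0.0
```

```bash
cat > pose.py <<'E'
from h import *
def tf():
    o=ctrl.get_obs();c,s=np.cos(.12),np.sin(.12);d=np.array(o["eef_pos"])[:2]-[.6098,-.0015]
    R=rot(o["eef_rot"]);print("frame xy",d@[c,s],d@[-s,c],"z",o["eef_pos"][2],"yaw",np.arctan2(R[1,0],R[0,0]),"F",o["wrist_force"],o["time_s"],o["opening"])
if __name__=="__main__":tf()
E
python3 - <<'E'
from pose import *
im,d,P=cam("side");save("s2",cv2.resize(im[170:290,180:360],(720,480),interpolation=cv2.INTER_CUBIC))
tf()
E
```

```text
frame xy -0.13842822432916269 0.14768221257564634 z 0.04276483922029817 yaw 0.11720310854052919 F [-0.35808701 -0.65529856  0.12430274] 5.6333 0.0035491386421413456
```

View pics/s2.png

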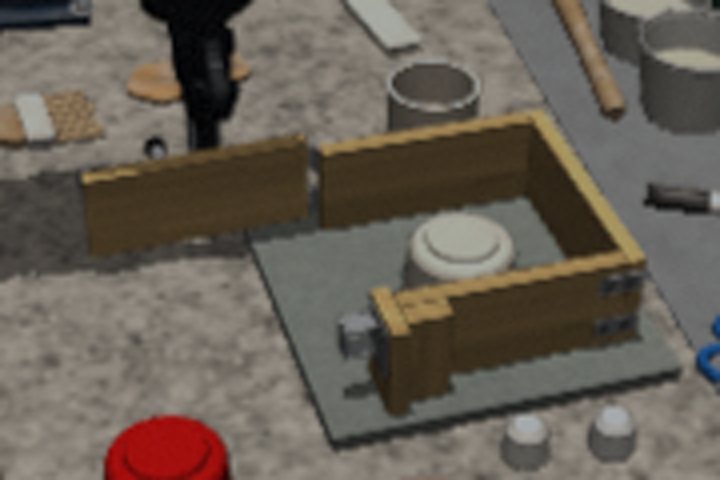

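Request:
drive_tool([
  [[0,0.04,0,0],[0,0.074,0,0],[-0.001,0.092,0,0],[-0.002,0.109,0,0],[0.001,0.126,0,0],[0.004,0.143,0,0],[0.011,0.159,0,0],[0.018,0.175,0,0],[0.029,0.189,0,0],[0.04,0.202,0,0],[0.054,0.212,0,0],[0.068,0.222,0,0]],
])

```text
time_s: 6.63
eef_pos: [0.4943, 0.043, 0.045]
eef_rot: [0.0, 0.998, 0.059, -0.001]
wrist_force: [-3.6, -1.2, 2.2]
opening: 0.001
grasp_force: 1.6
```

```bash
python3 - <<'E'
from pose import *
im,d,P=cam("side");save("s3",cv2.resize(im[170:290,180:360],(720,480),interpolation=cv2.INTER_CUBIC))
tf()
E
```

```text
frame xy -0.10751757996474688 0.0572855039930212 z 0.045401615530931576 yaw 0.11689756766771603 F [ 0.94785303 -1.10462235  0.01276248] 6.6833 -0.002541036492150159
```

View pics/s3.png

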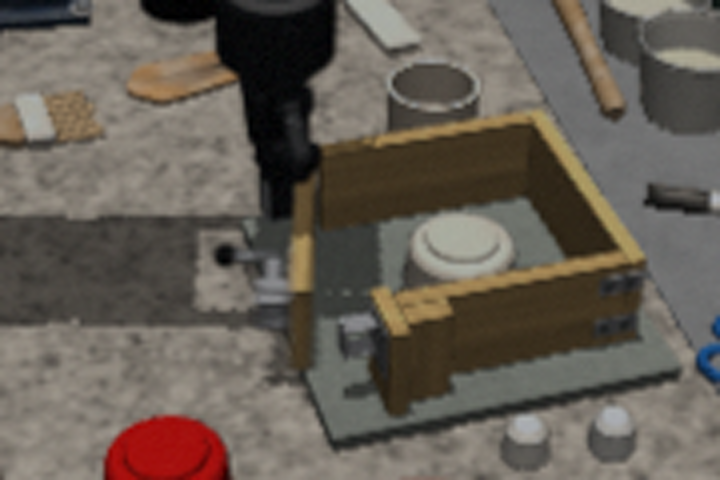

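The gate is at roughly 15°, fingers behind it and clear of the handle. Now I press it shut slowly.

Request:
drive_tool([
  [[0.006,0.002,0,0],[0.011,0.004,0,0],[0.015,0.005,0,0],[0.019,0.005,0,0],[0.022,0.005,0,0],[0.024,0.005,0,0],[0.026,0.005,0,0],[0.026,0.005,0,0]],
])

```text
time_s: 7.35
eef_pos: [0.505, 0.043, 0.0453]
eef_rot: [-0.0, 0.998, 0.059, 0.0]
wrist_force: [-1.6, -2.0, -0.7]
opening: -0.003
grasp_force: 1.1
```

```bash
python3 pose.py
```

```text
frame xy -0.098674467837461 0.056699325912248896 z 0.0452808037622557 yaw 0.11747297686516611 F [-1.61460932 -2.0028391  -0.68419287] 7.35 -0.003206884024140855
```

Request:
drive_tool([
  [[0.002,0,0,0],[0.004,0,0,0],[0.006,0,0,0],[0.008,0,0,0],[0.008,0,0,0]],
])

```text
time_s: 7.77
eef_pos: [0.5063, 0.043, 0.0452]
eef_rot: [0.0, 0.998, 0.059, -0.002]
wrist_force: [-10.9, -5.0, 8.4]
opening: -0.0
grasp_force: 5.8
```

```bash
python3 pose.py
```

```text
frame xy -0.09740785138245761 0.0565976463685297 z 0.0452300386294084 yaw 0.11795697294786675 F [-10.94627233  -4.98269395   8.43653397] 7.7667 -0.00019211510252932571
```

Request:
drive_tool([
  [[0.002,0,0,0],[0.004,0,0,0],[0.004,0,0,0],[0.004,0,0,0]],
])

```text
time_s: 8.1
eef_pos: [0.5063, 0.0432, 0.0449]
eef_rot: [0.0, 0.998, 0.059, -0.004]
wrist_force: [-17.0, -5.8, 11.7]
opening: 0.001
grasp_force: 8.6
```

```bash
python3 - <<'E'
from pose import *
tf()
im,d,P=cam("side");save("s4",cv2.resize(im[170:290,180:360],(720,480),interpolation=cv2.INTER_CUBIC))
im2,d2,P2=cam("wrist")
np.savez("pics/w5.npz",im=im2,d=d2,K=P2[0],D=P2[1],R=P2[2],c=P2[3]);save("w5",im2)
E
```

```text
frame xy -0.09738251638839046 0.056775157245678366 z 0.044940758787863966 yaw 0.11812832594353921 F [-16.97504459  -5.76119977  11.68022651] 8.1 0.0006217802748206199
```

View pics/w5.png

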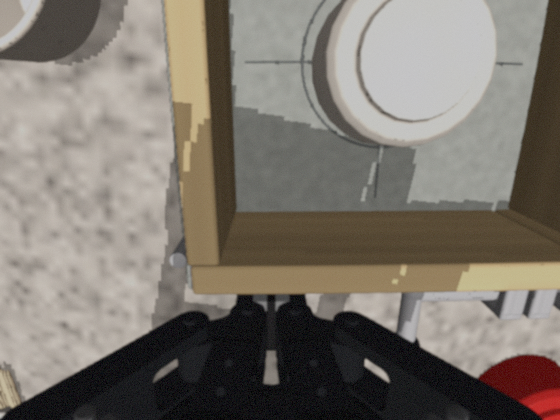

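The gate is on its stop: force rose with no further motion, and its top edge is square across the front. The handle is at about (410,310). I back off and come up beside the handle.

Request:
drive_tool([
  [[-0.015,0,0,0],[-0.03,0,0,0],[-0.045,0,0,0],[-0.055,0.02,0,0],[-0.055,0.04,0,0],[-0.055,0.06,0,0],[-0.055,0.07,0.005,0],[-0.055,0.07,0.005,0],[-0.055,0.07,0.005,0]],
])

```text
time_s: 8.95
eef_pos: [0.4913, 0.0126, 0.0432]
eef_rot: [-0.0, 0.998, 0.058, -0.0]
wrist_force: [0.4, -0.7, -0.1]
opening: 0.005
grasp_force: 0.0
```

```bash
python3 pose.py
```

```text
frame xy -0.11592086879141034 0.028134244296112592 z 0.043187787977828976 yaw 0.11610523311464856 F [ 0.37241205 -0.67552797 -0.12341699] 8.95 0.004581731581788047
```

Request:
drive_tool([
  [[0,0.015,0,0],[0,0.025,0,0],[0,0.034,0,0],[0,0.043,0,0],[0,0.052,0,0],[0,0.06,0,0],[0,0.068,0,0],[0,0.075,0,0],[0,0.082,0,0],[0,0.088,0,0],[0,0.092,0,0],[0,0.092,0,0]],
])

```text
time_s: 9.95
eef_pos: [0.4956, -0.0239, 0.0434]
eef_rot: [0.0, 0.998, 0.059, 0.0]
wrist_force: [-0.2, -0.3, -0.1]
opening: -0.002
grasp_force: 0.0
```

```bash
python3 pose.py
```

```text
frame xy -0.11608708451602012 -0.00853029467886426 z 0.04337722254800119 yaw 0.11710682082213135 F [-0.18785169 -0.31245107 -0.10194803] 9.95 -0.002368407720913044
```

Request:
drive_tool([
  [[0,0.003,0,0],[0,0.006,0,0],[0,0.009,0,0],[0,0.012,0,0],[0,0.012,0,0]],
])

```text
time_s: 10.37
eef_pos: [0.496, -0.0284, 0.0433]
eef_rot: [0.0, 0.998, 0.059, -0.0]
wrist_force: [0.4, 1.1, 0.5]
opening: -0.007
grasp_force: 0.4
```

```bash
python3 - <<'E'
from pose import *
tf()
im,d,P=cam("wrist");save("w6",im)
E
```

```text
frame xy -0.11615750433047349 -0.01309850742553991 z 0.04334983154621869 yaw 0.11733974371495699 F [0.44932023 1.14251759 0.5365573 ] 10.3667 -0.007116184363142005
```

View pics/w6.png

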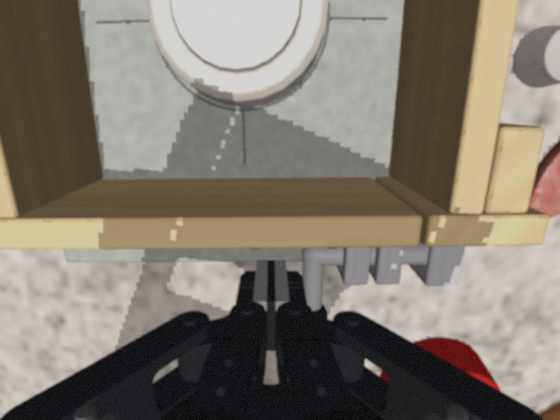

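The picture shows the gate shut and the handle (column 314) against the finger, about 14 mm from the first guide (345). A few mm of travel are left, so I keep pushing.

Request:
drive_tool([
  [[0,0.003,0,0],[0,0.006,0,0],[0,0.009,0,0],[0,0.012,0,0],[0,0.015,0,0],[0,0.015,0,0]],
])

```text
time_s: 10.92
eef_pos: [0.4965, -0.0326, 0.0433]
eef_rot: [-0.002, 0.998, 0.058, -0.0]
wrist_force: [0.7, 9.7, 2.4]
opening: -0.003
grasp_force: 4.9
```

```bash
python3 pose.py
```

```text
frame xy -0.11616417323339925 -0.017295341656330718 z 0.04327142083330899 yaw 0.11667498424352907 F [0.70193949 9.69758618 2.42623483] 10.9167 -0.003483443709736305
```

Request:
drive_tool([
  [[0,0.003,0,0],[0,0.006,0,0],[0,0.008,0,0],[0,0.008,0,0],[0,0.008,0,0]],
])

```text
time_s: 11.33
eef_pos: [0.4965, -0.0331, 0.0432]
eef_rot: [-0.004, 0.998, 0.058, -0.0]
wrist_force: [1.0, 21.9, 4.9]
opening: -0.002
grasp_force: 10.7
```

```bash
python3 - <<'E'
from pose import *
tf()
im,d,P=cam("wrist");np.savez("pics/w7.npz",im=im,d=d,K=P[0],D=P[1],R=P[2],c=P[3])
# row across the handle: gray profile
g=cv2.cvtColor(im,cv2.COLOR_RGB2GRAY);print(list(g[275,290:470:3]))
from fractions import Fraction
v,u=np.mgrid[235:300,285:500];v=v.ravel();u=u.ravel();X=deproj(P,np.c_[u,v],d[v,u]);c,s=np.cos(.12),np.sin(.12)
D=X[:,:2]-[.6098,-.0015];fx=D@[c,s];fy=D@[-s,c]
m=(X[:,2]>.045)&(X[:,2]<.075)&(fx<-.0885)
h,e=np.histogram(fy[m],np.arange(-.11,.0,.002));print([(round(a*1e3),int(n)) for a,n in zip(e,h)])
E
```

```text
frame xy -0.11627637821547998 -0.01783656959178829 z 0.04315987592290149 yaw 0.11671640360816428 F [ 1.00428891 21.89208881  4.94701645] 11.3333 -0.0016284756891753443
[np.uint8(27), np.uint8(17), np.uint8(17), np.uint8(49), np.uint8(102), np.uint8(123), np.uint8(138), np.uint8(138), np.uint8(134), np.uint8(126), np.uint8(126), np.uint8(178), np.uint8(135), np.uint8(96), np.uint8(91), np.uint8(137), np.uint8(139), np.uint8(136), np.uint8(136), np.uint8(139), np.uint8(137), np.uint8(133), np.uint8(134), np.uint8(122), np.uint8(62), np.uint8(104), np.uint8(136), np.uint8(139), np.uint8(133), np.uint8(137), np.uint8(138), np.uint8(136), np.uint8(134), np.uint8(186), np.uint8(201), np.uint8(202), np.uint8(203), np.uint8(201), np.uint8(192), np.uint8(100), np.uint8(74), np.uint8(75), np.uint8(110), np.uint8(136), np.uint8(135), np.uint8(135), np.uint8(134), np.uint8(133), np.uint8(137), np.uint8(135), np.uint8(135), np.uint8(132), np.uint8(131), np.uint8(168), np.uint8(195), np.uint8(190), np.uint8(185), np.uint8(185), np.uint8(191), np.uint8(195)]
[(-110, 0), (-108, 0), (-106, 0), (-104, 0), (-102, 3), (-100, 1), (-98, 0), (-96, 0), (-94, 0), (-92, 29), (-90, 179), (-88, 188), (-86, 197), (-84, 187), (-82, 222), (-80, 262), (-78, 426), (-76, 109), (-74, 84), (-72, 83), (-70, 84), (-68, 7), (-66, 144), (-64, 185), (-62, 193), (-60, 190), (-58, 335), (-56, 97), (-54, 76), (-52, 193), (-50, 190), (-48, 194), (-46, 187), (-44, 261), (-42, 90), (-40, 208), (-38, 241), (-36, 256), (-34, 234), (-32, 211), (-30, 140), (-28, 138), (-26, 87), (-24, 0), (-22, 0), (-20, 0), (-18, 0), (-16, 0), (-14, 0), (-12, 0), (-10, 0), (-8, 0), (-6, 0), (-4, 0)]
```

The force is hard up at a stop with almost no motion, well past keeper entry. I retreat sideways and then up, and verify numerically.

Request:
drive_tool([
  [[0,-0.02,0,0],[0,-0.05,0,0],[0,-0.08,0,0],[0,-0.08,-0.1,0],[0,-0.08,-0.2,0],[0,-0.08,-0.3,0],[0.05,-0.03,-0.4,0],[0.15,0.02,-0.45,0],[0.2,0.05,-0.45,0],[0.2,0.05,-0.45,0],[0.2,0.05,-0.45,0]],
])

```text
time_s: 12.3
eef_pos: [0.5799, -0.0483, 0.2233]
eef_rot: [0.0, 0.998, 0.058, 0.0]
wrist_force: [-0.7, 0.4, -0.2]
opening: 0.004
grasp_force: 0.0
```

```bash
python3 - <<'E'
from pose import *
tf()
im,d,P=cam("wrist");save("w8",im)
v,u=np.mgrid[0:420,0:560];v=v.ravel();u=u.ravel();X=deproj(P,np.c_[u,v],d[v,u]);c,s=np.cos(.12),np.sin(.12)
D=X[:,:2]-[.6098,-.0015];fx=D@[c,s];fy=D@[-s,c];z=X[:,2];C=im[v,u].astype(int)
# foot
m=(z>.0475)&(z<.053)&(np.hypot(fx,fy)<.035);print("foot",m.sum(),fx[m].mean(),fy[m].mean(),np.percentile(fx[m],[1,99]),np.percentile(fy[m],[1,99]),z[m].std())
# gate top
m=(abs(z-.078)<.004)&(fx<-.06)&(fx>-.1)&(fy>-.06)&(fy<.085)
for a in np.arange(-.06,.08,.02):
    k=m&(fy>a)&(fy<a+.02);print(round(a,2),k.sum(),np.percentile(fx[k],[5,50,95]).round(4))
# handle
m=(z>.046)&(z<.068)&(fx<-.108)&(fx>-.15)&(fy>-.06)&(fy<.06)
print("handle",m.sum(),np.percentile(fy[m],[2,50,98]),np.percentile(fx[m],[2,98]))
m=(z>.046)&(z<.068)&(fx<-.09)&(fx>-.106)&(fy<0)&(fy>-.12)
h,e=np.histogram(fy[m],np.arange(-.11,.0,.002));print([(round(a*1e3),int(n)) for a,n in zip(e,h)])
E
```

```text
frame xy -0.03533552169778643 -0.04289173597158918 z 0.22325196874465905 yaw 0.11657016506367038 F [-0.71675597  0.36497735 -0.21982391] 12.3 0.00400573099633625
foot 2109 -0.0008064270089050455 -0.0013228724539601456 [-0.02411951  0.02202514] [-0.02383678  0.02155166] 0.000896033202987075
-0.06 282 [-0.0848 -0.079  -0.0743]
-0.04 291 [-0.086  -0.0797 -0.0743]
-0.02 293 [-0.0858 -0.0796 -0.0745]
0.0 279 [-0.0857 -0.0796 -0.0746]
0.02 276 [-0.0856 -0.0797 -0.0748]
0.04 274 [-0.0853 -0.0797 -0.075 ]
0.06 387 [-0.0857 -0.0776 -0.0626]
0.08 143 [-0.0855 -0.0732 -0.0615]Traceback (most recent call last):
  File "<stdin>", line 14, in <module>
    return _quantile_unchecked(
        a, q, axis, out, overwrite_input, method, keepdims, weights)
    return _ureduce(a,
                    func=_quantile_ureduce_func,
    ...<5 lines>...
                    overwrite_input=overwrite_input,
                    method=method)
    r = func(a, **kwargs)
    result = _quantile(arr,
                       quantiles=q,
    ...<2 lines>...
                       out=out,
                       weights=wgt)
    slices_having_nans = np.isnan(arr[-1, ...])
                                  ~~~^^^^^^^^^
IndexError: index -1 is out of bounds for axis 0 with size 0
```

The model is about 1.5 mm off centre and the gate is square. The handle was out of the depth window in that view, so I check it in the scene and side cameras.

```bash
python3 - <<'E'
from pose import *
c,s=np.cos(.12),np.sin(.12)
for n in("side","scene"):
    im,d,P=cam(n)
    v,u=np.mgrid[150:300,180:370];v=v.ravel();u=u.ravel();X=deproj(P,np.c_[u,v],d[v,u]);C=im[v,u].astype(int)
    D=X[:,:2]-[.6098,-.0015];fx=D@[c,s];fy=D@[-s,c];z=X[:,2]
    m=(z>.04)&(z<.072)&(fx<-.115)&(fx>-.15)&(abs(fy)<.09)
    print(n,"ball",m.sum(),np.percentile(fy[m],[2,50,98]) if m.sum() else "",np.c_[u,v][m].mean(0) if m.sum() else "")
    m=(z>.047)&(z<.068)&(fx<-.093)&(fx>-.108)&(fy<0)&(fy>-.12)
    h,e=np.histogram(fy[m],np.arange(-.11,.0,.003));print([(round(a*1e3),int(k)) for a,k in zip(e,h)])
    # dark centroid near predicted ball px, ray at z .056
    q=proj(P,[[*(np.array([.6098,-.0015])+np.array([-.130*c-y*s,-.130*s+y*c])),.056] for y in(-.002,-.03,-.035)]);print("pred px y=-2,-30,-35:",q.round(1).tolist())
    b=(C.max(1)<60)&(np.hypot(u-q[1][0],v-q[1][1])<9)
    if b.sum():
        p=plane(P,[np.c_[u,v][b].mean(0)],.056)[0,:2]-[.6098,-.0015];print("dark",b.sum(),np.c_[u,v][b].mean(0),p@[c,s],p@[-s,c])
E
```

```text
side ball 36 [-0.04472992 -0.04038216 -0.03398571] [252.16666667 243.55555556]
[(-110, 0), (-107, 0), (-104, 0), (-101, 0), (-98, 1), (-95, 10), (-92, 15), (-89, 6), (-86, 10), (-83, 4), (-80, 5), (-77, 0), (-74, 0), (-71, 6), (-68, 17), (-65, 7), (-62, 4), (-59, 3), (-56, 8), (-53, 4), (-50, 6), (-47, 7), (-44, 0), (-41, 4), (-38, 3), (-35, 1), (-32, 0), (-29, 0), (-26, 0), (-23, 0), (-20, 0), (-17, 0), (-14, 0), (-11, 0), (-8, 0), (-5, 0)]
pred px y=-2,-30,-35: [[246.8, 234.7], [249.6, 241.5], [250.1, 242.7]]
dark 116 [249.39655172 241.57758621] -0.1306486483460017 -0.03024855160952811
scene ball 29 [-0.03662881 -0.02999573 -0.02578212] [312.10344828 198.31034483]
[(-110, 0), (-107, 0), (-104, 0), (-101, 0), (-98, 0), (-95, 0), (-92, 0), (-89, 1), (-86, 4), (-83, 2), (-80, 5), (-77, 10), (-74, 1), (-71, 1), (-68, 0), (-65, 3), (-62, 3), (-59, 5), (-56, 2), (-53, 2), (-50, 4), (-47, 5), (-44, 6), (-41, 5), (-38, 3), (-35, 3), (-32, 4), (-29, 4), (-26, 0), (-23, 0), (-20, 0), (-17, 0), (-14, 0), (-11, 0), (-8, 0), (-5, 0)]
pred px y=-2,-30,-35: [[308.1, 204.7], [312.6, 199.4], [313.3, 198.4]]
dark 16 [313.5625 199.1875] -0.13213615535521234 -0.032305975073917616
```

```bash
python3 -c "
from bench import ctrl
print(ctrl.hand_in())"
```

```text
the job is handed in; nothing more can be done
None
```

The job is handed in at about 12 s of 54 s; no verdict came back. By my measurements the model is about 1.5 mm off the circle's centre, the gate is on its stop, the bolt is pushed to its stop in the keeper, and the arm is clear above. I steered clear of the bystanders but did not re-measure them.

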